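Stand the slumped carton up and flip the capsule canister shut

TASK

The orange carton has slumped over the mouth of the clear coffee-capsule canister. Gently push it back up with the fingertips, without squeezing or lifting it, so that it stands upright on its own base beside the canister, and then push the canister's black lid over until it is fully shut. Leave the other things on the counter where they are.

Things in the scene. Friction and masses are not known exactly. Their poses are not given: they have to be found in the camera images.
- canister: Clear square box fixed to the counter, 110 x 110 mm, 120 mm high, open at the top, some coffee capsules inside well below the rim. Origin: centre of its underside, on the counter. Its x axis points to the side with the lid hinge, its y axis to the side where the carton leans, z up. It may be turned up to 26 degrees either way from the robot's x axis.
- lid (a joint): Angle of the lid in rad: 0 is fully shut, flat on the rim; about 1.75 to 1.9 at the start (standing open, leaning back a little past upright). Stiff hinge: it stays where it is left.
- lid_hinge (a point): Middle of the lid's hinge line, at the +x rim of the canister, about 120 mm above the counter. The hinge line runs along the canister's y axis.
- lid_edge (a point): Middle of the lid's free edge, on the underside of the lid, 110 mm from the hinge. The lid is a black flat plate about 110 x 110 mm, 8 mm thick, without knob.
- carton: Stiff closed orange carton with a white band, loose, 0.22-0.45 kg: 210 mm tall (own z), 55 thick (own y), 100 wide (own x). Origin: centre of its base. It leans 28 deg from the canister's +y side: bottom edge 64 mm from the canister, top edge 35 mm over the mouth, 185 to 211 mm up (217 while tipping). Within 14 deg of upright it drops onto its base by itself; pushed too fast or far it falls over.
- mug: White mug, 80 mm across, 95 mm high, loose. Origin: centre of its underside. Not to be disturbed.
- can_red: Red food can, 66 mm across, 100 mm high, loose. Origin: centre of its underside. Not to be disturbed.
- can_green: Green food can, 66 mm across, 100 mm high, loose. Origin: centre of its underside. Not to be disturbed.
- bowl: White bowl, 160 mm across, 75 mm high, loose. Origin: centre of its underside. Not to be disturbed.
- oil: Green glass bottle, 60 mm across, 200 mm high, loose. Origin: centre of its underside. Not to be disturbed.
- espresso_cup: Small blue cup, 62 mm across, 60 mm high, loose. Origin: centre of its underside. Not to be disturbed.

How it is judged:
By the outcome, as a careful person would: the job done as asked, in the order asked, and still so for the second after the job is handed in, with the robot touching nothing.
It also fails if it takes over 58 s, if anything falls off the work surface, if the arm or the gripper's body presses on something with over 40 N, if the wrist force passes 120 N, or if a joint passes its speed limit or range.

ROBOT

A 6-joint arm with a two-finger parallel gripper is mounted at the origin on the work surface. World frame = base frame: x ahead of the robot, y to its left, z up, the work surface at z = 0. Lengths are in m, angles in degrees, forces in N, time in s.
With the tool pointing down it reaches from about 0.3 to 0.75 m from the base axis. Payload 8.5 kg.
Tool frame: the origin (TCP) lies midway between the tips of the shut fingers; the grasp point (between the pads) lies 19 mm behind it; z points along the fingers, y is the line along which they close (so a half turn about z gives the same grasp; the last joint's range is limited). The gripper opens to 85 mm and grips with 20 to 120 N. Pads are 22 mm wide; open, the fingers measure 114 mm over their backs; the gripper's body (76 mm by 85 mm) begins 54 mm behind the grasp point. The pads swing forward as they close: fully open they stand 13 mm farther back than shut.
Start: joints at [57.909, 21.807, 74.336, -0, 83.858, -12.336], TCP at [0.186, 0.518, 0.231] pointing down, gripper open.
Joint ranges: [-178.18, 178.18], [-50.72, 133.34], [12.68, 142.11], [-81.47, 261.47], [9.98, 163.14], [-165.26, 165.26]. Speed limits (degrees/s): [136.94, 136.94, 180, 180, 180, 180].

INTERFACE

Orientations are given as a 3x3 rotation matrix whose columns are the frame's x, y, z axes.
In Python, from rig import observe, optics, order, spotter gives the robot as it stands.
- The arm moves only by the tool move_arm, never from a script. Its argument "series" is text: rows parted by semicolons, each of 5 numbers parted by spaces: the shift along the tool's x, y, z in cm, then the turn about the tool's z in degrees, then the opening, from -1 (shut) to 1 (fully open). A call has 1 to 8 rows; each row is the pose to reach, as a shift and turn from the pose commanded when the call began, along the tool's axes at that moment; what a row does not reach only later rows make up. A row lasts 1/8 s, in which the tool goes at most 62.5 mm and 10.7 degrees, less where a joint would pass 70% of its speed; a pose out of reach is approached as far as the arm can. A call with a gripper value outside its range is refused whole. The fingers move at their own pace and stop on an object; "force" is the grip in N (left out, the last holds). Time passes only in rows, so rows that repeat a pose let the fingers close. It gives the time, the measured TCP pose, the force, the opening and the grip force at its end, in the units of the state.
- observe(): the state, without advancing time (a new reading comes with each control period).
- optics.get_image(name): name is "side" or "top" or "wrist"; returns a dict with "pixels" (420x560x3 uint8, blue, green, red), "camera_matrix" (3x3 intrinsics, pixels), "rvec" (rotation vector, rad) and "tvec" (3), from world to camera coordinates, as OpenCV has them. Camera axes: x right, y down, z forward; pixel columns grow to the right and rows downward; lengths in m; the calibration is good to about 2 mm. A picture is of the moment at which its call begins. There is no depth.
- order.close_job(): hands the job in; it is judged then, once.
Trained networks look in the newest picture that a camera, given by its name, has taken for a name from the list of things; names that differ only in an ending like _2 or _b are one class to them, and where a whole thing is asked for, a point or a joint stands for the part that bears it (a point fixed in the world has none). Each returns a list of dicts, best first, with "score" (0 to 1); they miss things now and then, are a little off and sometimes report something else, mostly with a low value. They report only what shows in the picture. A call takes as long as a camera call.
- spotter.find_in(thing, camera): "point" ([x, y, z] in m, in world coordinates, good to about 4 mm: the middle of the surface that is visible of it).
- spotter.cut_out(thing, camera): "pixels" (420x560 bool, what is visible of it).
- spotter.mark_of(thing, camera): "point" ([x, y, z] in m, in world coordinates, good to about 4 mm: a listed point, or the origin of a listed thing).
The state is a dict: "time_s": time; "q": joint angles; "qvel": joint speeds; "joint_efforts": joint torques, N m; "position": TCP position; "tool_rot": TCP orientation; "ft_force": force on the tool from outside, world axes, zero at the start; "wrist_torque": the same for the moment, N m; "grip_width": finger opening in m; "gripper_force": force on a finger pad.
Only numpy, scipy, OpenCV 4.12 (cv2) and the standard library are available. Lean on these libraries where they do the work, as an engineer would, in place of code of your own. Each camera call takes 0.05 s, during which the arm holds its last target. There are 200 camera calls.

## Working session

There is one attempt and no reset: what is moved stays moved. The work goes in short steps, Python scripts to look and compute and a tool call to move; the robot and the scene stay as the last step left them, time stands still between calls to the robot, and variables do not carry over. Pictures are saved under pics/ and viewed, at most 10 in all, crops included, and the job is handed in when it is done.

Besides the shell and the picture viewer there is one more tool, called after "Request:" by a JSON object that holds its "api" and its "payload", one argument or row to a line. move_arm: Moves the arm, as the interface text tells. Its arguments: {"type":"object","properties":{"series":{"type":"string"},"force":{"type":"number"}},"required":["series"]}

```bash
mkdir -p pics; cat > h.py <<'E'
import numpy as np, cv2
from rig import observe, optics, order, spotter
def cam(n):
    d=optics.get_image(n); return d
E
python3 - <<'E'
from h import *
ims=[]
for n in("side","top","wrist"):
    d=cam(n); ims.append(d["pixels"]); cv2.imwrite(f"pics/{n}0.png",d["pixels"])
    if n=="wrist": continue
    R=cv2.Rodrigues(d["rvec"])[0]; print(n,"cam pos",(-R.T@np.array(d["tvec"]).ravel()).round(3))
    for t in "canister lid_hinge lid_edge carton mug can_red can_green bowl oil espresso_cup".split():
        r=spotter.mark_of(t,n); print(t,[(np.round(x["point"],3).tolist(),round(x["score"],2)) for x in r[:2]])
    r=spotter.find_in("carton",n); print("carton find",[(np.round(x["point"],3).tolist(),round(x["score"],2)) for x in r[:2]])
o=observe(); print(o["time_s"],o["position"],np.round(o["tool_rot"],3),o["ft_force"])
E
```

```text
side cam pos [ 0.488 -0.852  1.077]
canister [([0.53, -0.118, 0.001], 0.84)]
lid_hinge []
lid_edge [([0.612, -0.115, 0.229], 0.57)]
carton [([0.52, 0.032, 0.016], 0.76), ([0.443, -0.342, -0.0], 0.43)]
mug [([0.444, -0.339, -0.0], 0.75)]
can_red [([0.71, -0.322, 0.0], 0.68)]
can_green [([0.674, 0.291, 0.002], 0.64)]
bowl []
oil [([0.579, -0.475, 0.0], 0.98), ([0.36, 0.328, 0.001], 0.38)]
espresso_cup [([0.361, 0.329, -0.001], 0.78)]
carton find [([0.515, -0.069, 0.194], 0.79)]
top cam pos [ 0.369 -0.028  1.3  ]
canister [([0.527, -0.113, 0.0], 0.82)]
lid_hinge [([0.584, -0.121, 0.122], 0.63)]
lid_edge [([0.608, -0.118, 0.224], 0.72), ([0.359, 0.326, -0.002], 0.62)]
carton []
mug [([0.44, -0.338, -0.0], 0.77)]
can_red [([0.706, -0.318, 0.001], 0.88)]
can_green [([0.68, 0.293, -0.001], 0.84), ([0.528, -0.115, 0.0], 0.24)]
bowl [([0.542, 0.426, 0.002], 0.62)]
oil [([0.577, -0.473, 0.004], 0.78)]
espresso_cup [([0.358, 0.325, -0.005], 0.67)]
carton find [([0.513, -0.029, 0.173], 0.83)]
1.25 [0.1858884  0.51762472 0.23131153] [[-0.941  0.338 -0.   ]
 [ 0.338  0.941 -0.   ]
 [-0.    -0.    -1.   ]] [ 0.06363517  0.6236472  -0.13862523]
```

View pics/side0.png

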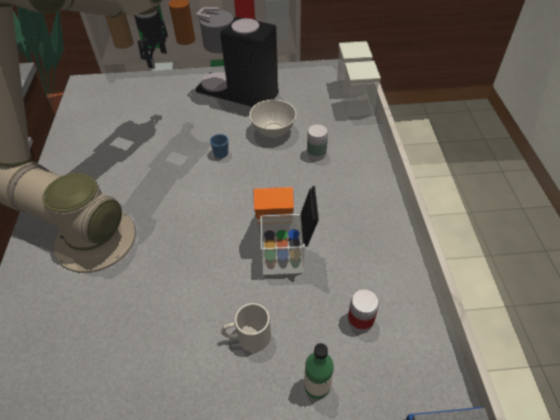

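View pics/top0.png

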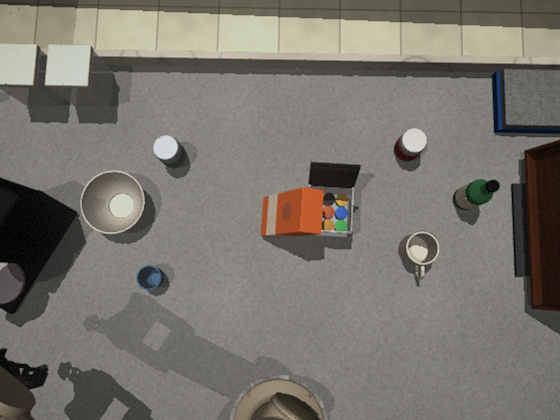

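The side view shows the orange carton top at (273,200), leaning towards the clear canister at (282,245), with the black lid open at (310,215). The top view shows the carton at (295,212) with its top edge near column 322, and the lid at (333,175), so the canister has only a small yaw. Next I fit the pose to the masks.

```bash
cat >> h.py <<'E'
def box(xr,yr,zr): return np.array([[x,y,z] for x in xr for y in yr for z in zr],float)
def lidpts(th):
    p=box((-.11,0),(-.055,.055),(0,.008)) # rel. to hinge, shut
    c,s=np.cos(th),np.sin(th)
    # turning about y: free edge goes up
    return np.c_[p[:,0]*c+p[:,2]*s, p[:,1], -p[:,0]*s+p[:,2]*c]+[.055,0,.12]
def cartpts(dx,lean,yb=.119):
    p=box((-.05,.05),(0,.055),(0,.21)); a=np.radians(lean); c,s=np.cos(a),np.sin(a)
    return np.c_[p[:,0]+dx, yb+p[:,1]*c-p[:,2]*s, p[:,1]*s+p[:,2]*c]
def world(p,x,y,yaw):
    a=np.radians(yaw);c,s=np.cos(a),np.sin(a)
    return np.c_[x+c*p[:,0]-s*p[:,1], y+s*p[:,0]+c*p[:,1], p[:,2]]
def sil(P,d):
    q=cv2.projectPoints(P,np.array(d["rvec"],float),np.array(d["tvec"],float),np.array(d["camera_matrix"],float),None)[0]
    m=np.zeros((1680,2240),np.uint8); cv2.fillConvexPoly(m,cv2.convexHull(((q*4)+1.5).round().astype(np.int32)),255)
    return cv2.resize(m,(560,420),interpolation=cv2.INTER_AREA)/255.
def iou(a,b): return np.minimum(a,b).sum()/np.maximum(a,b).sum()
E
python3 - <<'E'
from h import *
from scipy.optimize import minimize
D={n:cam(n) for n in("side","top")}; M={}
for n in D:
  for t in("lid","carton"):
    r=spotter.cut_out(t,n); print(n,t,[(round(x["score"],2),int(x["pixels"].sum())) for x in r[:2]])
    if r: M[n,t]=r[0]["pixels"].astype(float)
def sc(v,full=False):
    x,y,yaw,th,dx=v; L=world(lidpts(th),x,y,yaw); C=world(cartpts(dx,28),x,y,yaw)
    S=[iou(sil(L if t=="lid" else C,D[n]),M[n,t]) for n,t in M if not(n=="side" and t=="carton")]
    return S if full else -sum(S)
best=None
for yaw in(-15,-5,5,15):
    x0=np.array([.527,-.115,yaw,1.8,0]); sim=np.vstack([x0]+[x0+np.diag([.01,.01,8,.1,.01])[i] for i in range(5)])
    r=minimize(sc,x0,method="Nelder-Mead",options=dict(initial_simplex=sim,maxiter=250))
    if best is None or r.fun<best.fun: best=r
print(best.x.round(4),sc(best.x,True))
x,y,yaw=best.x[:3]; Rt=np.array(observe()["tool_rot"]); p0=np.array(observe()["position"])
T=world(np.array([[0,-.012,.3]]),x,y,yaw)[0]
print("target",T,"shift tool cm",(Rt.T@(T-p0)*100).round(1),"tool y yaw",np.degrees(np.arctan2(Rt[1,1],Rt[0,1])))
im=D["top"]["pixels"].copy()
for P,c in((lidpts(best.x[3]),(255,0,255)),(cartpts(best.x[4],28),(255,255,0)),(box((-.055,.055),(-.055,.055),(0,.12)),(0,255,0))):
    q=cv2.projectPoints(world(P,x,y,yaw),np.array(D["top"]["rvec"]),np.array(D["top"]["tvec"]),D["top"]["camera_matrix"],None)[0]
    cv2.polylines(im,[cv2.convexHull(q.round().astype(np.int32))],True,c,1)
cv2.imwrite("pics/fit.png",cv2.resize(im[120:280,220:420],None,fx=4,fy=4)[:600])
E
```

```text
side lid [(0.65, 705), (0.42, 1101)]
side carton [(0.73, 1117), (0.55, 377)]
top lid [(0.65, 1170), (0.63, 1254)]
top carton [(0.56, 2722)]
[ 0.5267 -0.1152 -2.3219  1.8142 -0.0141] [np.float64(0.9223814561892855), np.float64(0.962706716718322), np.float64(0.9722818578555371)]
target [ 0.52621864 -0.12716204  0.3       ] shift tool cm [-53.8 -49.2  -6.9] tool y yaw 70.2437692935113
```

View pics/fit.png

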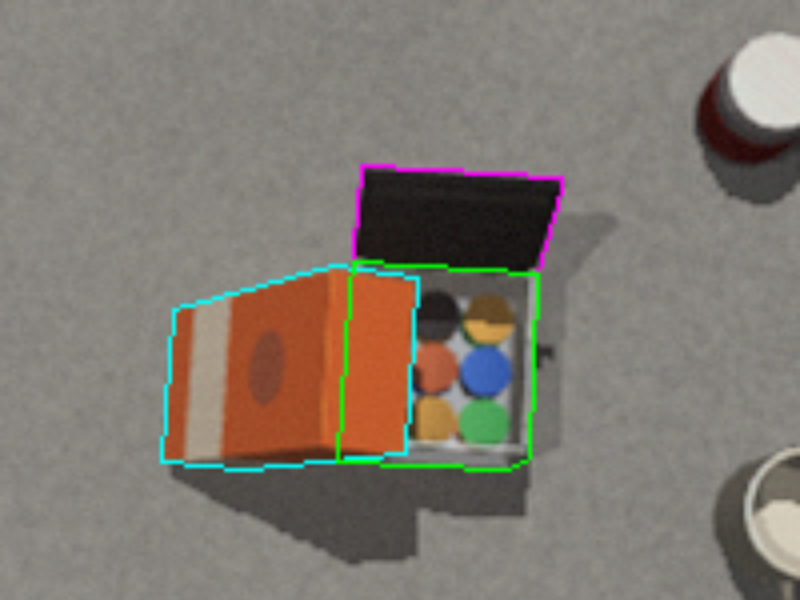

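The fit lines up with the picture: canister at (0.527, -0.115) with yaw -2.3°, lid 1.81 rad, carton offset -14 mm along the canister's x axis. I lift the tool and move it over the mouth.

Request:
{"api": "move_arm", "payload": {
  "series": "0 0 -6.2 0 0.1; -4 -3.8 -7 9 0.1; -8 -7.6 -7 18 0.1; -12 -11.3 -7 27 0.1; -16 -15.1 -7 36 0.1; -20 -18.9 -7 45 0.1; -24 -22.7 -7 54 0.1; -28 -26.5 -7 63 0.1"
}}

```text
time_s: 2.55
position: [0.3603, 0.1719, 0.3016]
tool_rot: [[-0.121, 0.993, 0.001], [0.993, 0.121, 0.0], [0.0, 0.001, -1.0]]
ft_force: [-0.3, 0.5, -1.8]
grip_width: 0.047
gripper_force: 0.0
```

Request:
{"api": "move_arm", "payload": {
  "series": "-5.5 2 0 5 0.1; -11 4 0 9.3 0.1; -16.5 6 0 9.3 0.1; -22 8 0 9.3 0.1; -27 9.8 0 9.3 0.1; -31.6 11.5 0 9.3 0.1; -31.6 11.5 0 9.3 0.1"
}}

```text
time_s: 3.42
position: [0.5146, -0.1281, 0.3002]
tool_rot: [[0.039, 0.999, -0.001], [0.999, -0.039, 0.0], [0.0, -0.001, -1.0]]
ft_force: [0.8, 0.8, -0.6]
grip_width: 0.0469
gripper_force: 0.0
```

Request:
{"api": "move_arm", "payload": {
  "series": "0 0 5 0 0.1; 0 0 10 0 0.1; 0 0 14.2 0 0.1; 0 0 14.2 0 0.1; 1 0 14.2 0 0.1; 1.2 0 14.2 0 0.1; 1.2 0 14.2 0 0.1"
}}

```text
time_s: 4.3
position: [0.5146, -0.1132, 0.1605]
tool_rot: [[0.035, 0.999, 0.002], [0.999, -0.035, -0.001], [-0.001, 0.002, -1.0]]
ft_force: [0.4, 0.2, -0.1]
grip_width: 0.047
gripper_force: 0.0
```

```bash
python3 - <<'E'
from h import *
d=cam("side")["pixels"]; w=cam("wrist")["pixels"]
a=cv2.resize(d[140:300,200:360],(480,480)); cv2.imwrite("pics/a.png",a)
E
```

```text
(no output)
```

View pics/a.png

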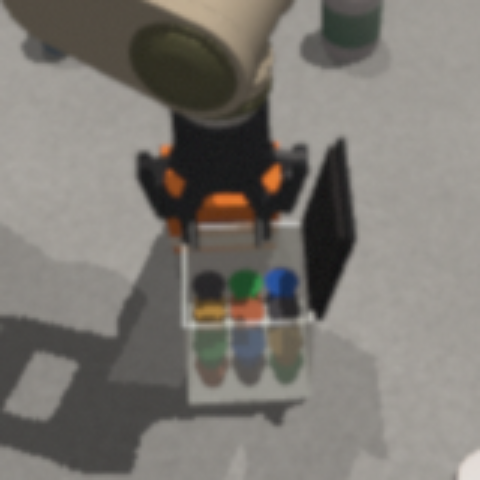

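The fingertips stand in front of the carton's upper edge (tips near (195,230) and (262,230) in the crop), clear of the lid. I push slowly.

Request:
{"api": "move_arm", "payload": {
  "series": "0.4 0 0 0 0.1; 0.8 0 0 0 0.1; 1.2 0 0 0 0.1; 1.6 0 0 0 0.1; 2 0 -0.2 0 0.1; 2.4 0 -0.4 0 0.1; 2.8 0 -0.6 0 0.1; 3.2 0 -0.8 0 0.1"
}}

```text
time_s: 5.4
position: [0.5154, -0.0811, 0.1675]
tool_rot: [[0.036, 0.999, 0.0], [0.999, -0.036, 0.0], [0.0, 0.0, -1.0]]
ft_force: [0.6, 0.1, 0.9]
grip_width: 0.0469
gripper_force: 0.1
```

Request:
{"api": "move_arm", "payload": {
  "series": "0.3 0 0 0 0.1; 0.6 0 0 0 0.1; 0.9 0 0 0 0.1; 1.2 0 0 0 0.1; 1.5 0 0 0 0.1; 1.5 0 0 0 0.1"
}}

```text
time_s: 6.15
position: [0.5159, -0.0662, 0.1673]
tool_rot: [[0.036, 0.999, -0.0], [0.999, -0.036, 0.0], [0.0, -0.0, -1.0]]
ft_force: [-0.8, 0.2, 0.5]
grip_width: 0.0469
gripper_force: 0.1
```

```bash
python3 - <<'E'
from h import *
d=cam("side")["pixels"]; t=cam("top")["pixels"]
cv2.imwrite("pics/b.png",np.hstack([cv2.resize(d[140:280,200:340],(400,400)),cv2.resize(t[130:270,220:360],(400,400))]))
for n in("side","top"): print([(np.round(x["point"],3),round(x["score"],2)) for x in spotter.find_in("carton",n)[:1]],[(np.round(x["point"],3),round(x["score"],2)) for x in spotter.mark_of("carton",n)[:1]])
E
```

```text
[(array([ 0.517, -0.032,  0.139]), 0.78)] [(array([0.519, 0.034, 0.01 ]), 0.8)]
[(array([0.512, 0.001, 0.201]), 0.67)] [(array([0.518, 0.031, 0.009]), 0.91)]
```

View pics/b.png

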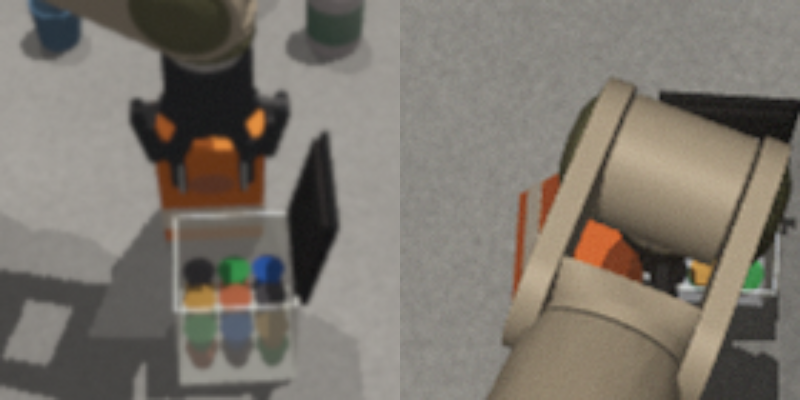

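The carton's front face is now visible above the rim (215,180), and its base has not moved. Estimated lean is about 16°. I continue slower through the balance point.

Request:
{"api": "move_arm", "payload": {
  "series": "0.2 0 0 0 0.1; 0.4 0 0 0 0.1; 0.6 0 0 0 0.1; 0.8 0 0 0 0.1; 0.9 0 0 0 0.1; 1 0 0 0 0.1; 1.1 0 0 0 0.1; 1.2 0 0 0 0.1"
}}

```text
time_s: 7.45
position: [0.5163, -0.0544, 0.1673]
tool_rot: [[0.036, 0.999, -0.0], [0.999, -0.036, 0.0], [0.0, -0.0, -1.0]]
ft_force: [-0.8, -0.3, 0.2]
grip_width: 0.0467
gripper_force: 0.0
```

```bash
python3 - <<'E'
from h import *
for n in("side","top"):
  cam(n); print([(np.round(x["point"],3),round(x["score"],2)) for x in spotter.find_in("carton",n)[:1]],[(np.round(x["point"],3),round(x["score"],2)) for x in spotter.mark_of("carton",n)[:1]])
E
```

```text
[(array([0.517, 0.009, 0.097]), 0.94)] [(array([ 0.519,  0.038, -0.002]), 0.65)]
[(array([0.524, 0.067, 0.212]), 0.64)] [(array([0.519, 0.031, 0.006]), 0.74)]
```

The networks place the visible front face at y=0.009, z=0.097, which fits an upright carton. I retreat, lift, shut the fingers and go behind the lid.

Request:
{"api": "move_arm", "payload": {
  "series": "-3 0 0 0 0.1; -6 0 0 0 0.1; -6 0 -6 0 0.1; -6 0 -12 0 -0.5; -6 3 -13.5 0 -1; -6 8 -13.5 0 -1; -6 13.3 -13.5 0 -1; -6 13.3 -13.5 0 -1"
}}

```text
time_s: 8.75
position: [0.6493, -0.1193, 0.2993]
tool_rot: [[0.035, 0.999, -0.003], [0.999, -0.035, 0.001], [0.001, -0.003, -1.0]]
ft_force: [-0.1, -0.6, 0.0]
grip_width: 0.0002
gripper_force: 0.0
```

```bash
python3 - <<'E'
from h import *
D={n:cam(n) for n in("side","top")}
ims=[]
for n in D:
  im=D[n]["pixels"].copy()
  for P,c in((lidpts(1.814),(255,0,255)),(cartpts(-.014,0),(255,255,0))):
    q=cv2.projectPoints(world(P,.5267,-.1152,-2.32),np.array(D[n]["rvec"]),np.array(D[n]["tvec"]),D[n]["camera_matrix"],None)[0]
    cv2.polylines(im,[cv2.convexHull(q.round().astype(np.int32))],True,c,1)
  r=(140,200) if n=="side" else(130,220)
  ims.append(cv2.resize(im[r[0]:r[0]+150,r[1]:r[1]+150],(400,400)))
cv2.imwrite("pics/c.png",np.hstack(ims))
E
```

```text
(no output)
```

View pics/c.png

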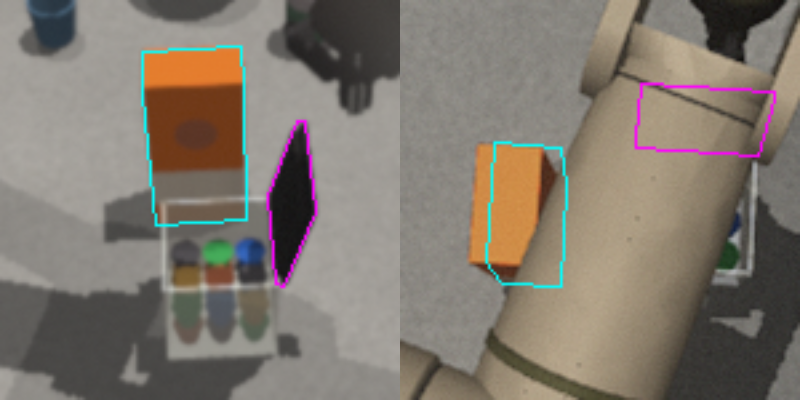

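The side view matches an upright carton, but in the top view the carton's top sits about 6 px to the left of the prediction. I check whether it is rocking.

```bash
python3 - <<'E'
from h import *
from scipy.optimize import minimize
def orange(n):
    p=cv2.cvtColor(D[n]["pixels"],cv2.COLOR_BGR2HSV); m=((p[...,0]<20)&(p[...,1]>120)&(p[...,2]>60)); m[:130]=0;m[260:]=0;m[:,:225]=0;m[:,340:]=0
    return m
for k in range(2):
    D={n:cam(n) for n in("side","top")}
    for n in D:
        ys,xs=np.nonzero(orange(n)); print(n,xs.min(),xs.max(),ys.min(),ys.max(),len(xs))
    r=spotter.mark_of("carton","top"); print([np.round(x["point"],3) for x in r[:1]])
    r=spotter.mark_of("carton","side"); print([np.round(x["point"],3) for x in r[:1]])
for n in D:
  for P in (cartpts(-.014,0),cartpts(-.014,0,.132),cartpts(-.014,-4,.125)):
    q=cv2.projectPoints(world(P,.5267,-.1152,-2.32),np.array(D[n]["rvec"]),np.array(D[n]["tvec"]),D[n]["camera_matrix"],None)[0].reshape(-1,2); print(n,q.round(0).astype(int).tolist())
print(observe()["time_s"])
E
```

```text
side 253 290 154 246 1811
top 246 278 184 233 1177
[array([0.519, 0.034, 0.003])]
[array([0.52 , 0.032, 0.002])]
side 253 291 161 246 1730
top 258 283 184 233 684
[]
[array([0.521, 0.034, 0.003])]
side [[258, 224], [253, 174], [257, 210], [253, 159], [292, 222], [291, 172], [291, 208], [290, 157]]
side [[258, 220], [253, 170], [257, 206], [253, 156], [292, 219], [291, 168], [290, 205], [290, 154]]
side [[258, 222], [253, 168], [258, 209], [253, 155], [292, 221], [291, 166], [291, 207], [290, 153]]
top [[280, 237], [277, 230], [258, 236], [252, 228], [282, 199], [280, 185], [261, 198], [255, 183]]
top [[275, 237], [271, 229], [253, 235], [246, 228], [277, 199], [274, 184], [256, 198], [249, 183]]
top [[277, 237], [268, 229], [256, 236], [243, 228], [280, 199], [271, 184], [259, 198], [246, 183]]
9.25
```

It is rocking about upright. I let it settle while holding still.

Request:
{"api": "move_arm", "payload": {
  "series": "0 0 0 0 -1; 0 0 0 0 -1; 0 0 0 0 -1; 0 0 0 0 -1; 0 0 0 0 -1; 0 0 0 0 -1; 0 0 0 0 -1; 0 0 0 0 -1"
}}

```text
time_s: 10.25
position: [0.6471, -0.1192, 0.3023]
tool_rot: [[0.036, 0.999, -0.0], [0.999, -0.036, 0.0], [0.0, -0.0, -1.0]]
ft_force: [0.5, -0.2, 0.5]
grip_width: -0.0001
gripper_force: 0.0
```

```bash
python3 - <<'E'
from h import *
for k in range(3):
    for n in("side","top"):
        p=cv2.cvtColor(cam(n)["pixels"],cv2.COLOR_BGR2HSV); m=((p[...,0]<20)&(p[...,1]>120)&(p[...,2]>60)); m[:130]=0;m[260:]=0;m[:,:225]=0;m[:,340:]=0
        ys,xs=np.nonzero(m); print(n,xs.min(),xs.max(),ys.min(),np.sum(m))
    r=spotter.mark_of("carton","side"); print([np.round(x["point"],3) for x in r[:1]])
o=observe();print(o["time_s"],o["position"])
E
```

```text
side 254 291 159 1761
top 255 282 184 832
[array([ 0.518,  0.035, -0.   ])]
side 254 291 157 1776
top 251 279 184 1009
[array([0.518, 0.036, 0.002])]
side 254 291 159 1758
top 251 279 184 978
[array([ 0.519,  0.035, -0.   ])]
10.7 [ 0.64706722 -0.11920027  0.3023155 ]
```

The carton has settled upright (top xmin 251 against 252 predicted; side ymin 157–159 against 157). Next is the lid: descend behind it and push it through vertical.

Request:
{"api": "move_arm", "payload": {
  "series": "0 0 5 0 -1; 0 0 10 0 -1; 0 0 10.7 0 -1; 0 -1.2 10.7 0 -1; 0 -2.2 10.7 0 -1; 0 -3.2 10.7 0 -1; 0 -4.3 10.7 0 -1; 0 -5.3 10.7 0 -1"
}}

```text
time_s: 11.7
position: [0.5935, -0.1173, 0.1957]
tool_rot: [[0.036, 0.999, 0.001], [0.999, -0.036, -0.0], [-0.0, 0.001, -1.0]]
ft_force: [2.0, -0.0, 1.0]
grip_width: 0.0001
gripper_force: 0.8
```

Request:
{"api": "move_arm", "payload": {
  "series": "0 -1 0 0 -1; 0 -2 0.3 0 -1; 0 -2.9 0.6 0 -1; 0 -3.8 1.1 0 -1; 0 -4.5 1.6 0 -1; 0 -5.3 2.3 0 -1; 0 -5.9 3.1 0 -1; 0 -6.4 3.9 0 -1"
}}

```text
time_s: 12.7
position: [0.5296, -0.1149, 0.1556]
tool_rot: [[0.036, 0.999, -0.001], [0.999, -0.036, 0.0], [0.0, -0.001, -1.0]]
ft_force: [-0.1, 0.9, 1.8]
grip_width: -0.0001
gripper_force: 0.6
```

```bash
python3 - <<'E'
from h import *
d=cam("side")["pixels"]
cv2.imwrite("pics/d.png",cv2.resize(d[130:290,190:350],(480,480)))
E
```

```text
(no output)
```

View pics/d.png

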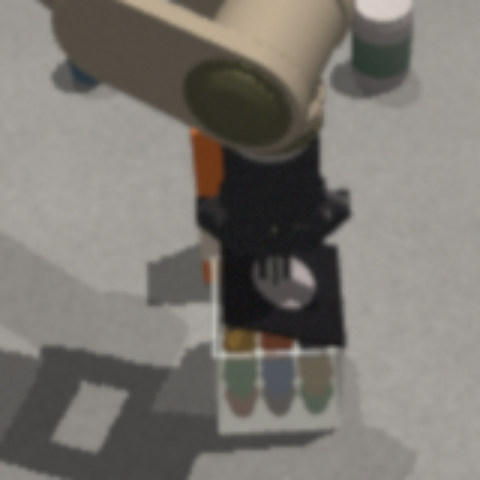

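The lid follows the fingertips (underside of the closing lid around (280,290)) and the carton still stands. I press it shut.

Request:
{"api": "move_arm", "payload": {
  "series": "0 -0.4 0.8 0 -1; 0 -0.7 1.5 0 -1; 0 -0.9 2.1 0 -1; 0 -0.9 2.5 0 -1; 0 -0.9 2.7 0 -1; 0 -0.9 2.8 0 -1; 0 -0.9 2.9 0 -1; 0 -0.9 2.9 0 -1"
}}

```text
time_s: 13.75
position: [0.5212, -0.1147, 0.1284]
tool_rot: [[0.036, 0.999, 0.001], [0.999, -0.036, -0.001], [-0.001, 0.001, -1.0]]
ft_force: [-3.6, 1.2, 9.3]
grip_width: 0.0003
gripper_force: 4.9
```

Request:
{"api": "move_arm", "payload": {
  "series": "0 0 0.15 0 -1; 0 0 0.25 0 -1; 0 0 0.25 0 -1; 0 0 -2 0 -1; 0 0 -7 0 -1; -5 0 -13 0 -1; -10 0 -16 0 -1; -15 0 -16 0 -1"
}}

```text
time_s: 14.75
position: [0.5163, -0.266, 0.2905]
tool_rot: [[0.035, 0.999, 0.005], [0.999, -0.035, -0.004], [-0.003, 0.005, -1.0]]
ft_force: [0.6, 0.7, -1.0]
grip_width: 0.0002
gripper_force: 0.0
```

Request:
{"api": "move_arm", "payload": {
  "series": "0 -3 -3 0 -1; -2 -8 -3 0 -1; -4 -13 -3 0 -1; -4 -13 -3 0 -1; -4 -13 -3 0 -1; -4 -13 -3 0 -1; -4 -13 -3 0 -1; -4 -13 -3 0 -1"
}}

```text
time_s: 15.75
position: [0.3849, -0.2997, 0.3172]
tool_rot: [[0.035, 0.999, -0.0], [0.999, -0.035, 0.0], [0.0, -0.0, -1.0]]
ft_force: [0.0, -0.4, -0.6]
grip_width: 0.0003
gripper_force: 0.0
```

```bash
python3 - <<'E'
from h import *
D={n:cam(n) for n in("side","top")}
ims=[]
for n in D:
  im=D[n]["pixels"].copy()
  for P,c in((lidpts(0),(255,0,255)),(cartpts(-.014,0),(255,255,0))):
    q=cv2.projectPoints(world(P,.5267,-.1152,-2.32),np.array(D[n]["rvec"]),np.array(D[n]["tvec"]),D[n]["camera_matrix"],None)[0]
    cv2.polylines(im,[cv2.convexHull(q.round().astype(np.int32))],True,c,1)
  r=(140,200) if n=="side" else(130,220)
  ims.append(cv2.resize(im[r[0]:r[0]+150,r[1]:r[1]+150],(400,400)))
  for t in "carton lid_edge mug can_red can_green bowl oil espresso_cup".split():
    x=spotter.mark_of(t,n)[:1]; print(n,t,[np.round(k["point"],3).tolist() for k in x])
cv2.imwrite("pics/e.png",np.hstack(ims))
E
```

```text
side carton [[0.519, 0.035, 0.002]]
side lid_edge [[0.478, -0.109, 0.122]]
side mug [[0.442, -0.338, 0.002]]
side can_red [[0.708, -0.323, -0.001]]
side can_green [[0.676, 0.294, 0.002]]
side bowl [[0.541, 0.429, -0.0]]
side oil [[0.578, -0.478, 0.002]]
side espresso_cup [[0.71, -0.321, 0.002]]
top carton [[0.519, 0.035, 0.002]]
top lid_edge [[0.471, -0.109, 0.114]]
top mug [[0.444, -0.339, 0.0]]
top can_red [[0.708, -0.32, -0.004]]
top can_green [[0.681, 0.292, 0.001]]
top bowl [[0.543, 0.424, 0.004]]
top oil [[0.575, -0.47, -0.001]]
top espresso_cup [[0.356, 0.327, -0.005]]
```

View pics/e.png

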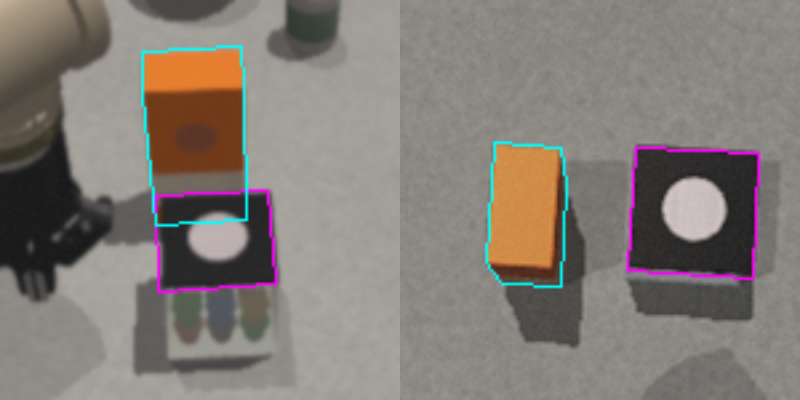

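Both views show the carton upright on its base and the lid flat on the rim, matching the projected models. The other things are where they were. I hand the job in.

```bash
python3 -c "
from rig import order
print(order.close_job())"
```

```text
the job is handed in; nothing more can be done
None
```

The carton stands upright on its own base beside the canister, the lid is fully shut, nothing else on the counter was moved, and the job was handed in at about 16 s.

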